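# Open the click-dial key safe on the order counter

## Task

Open the small key safe on the counter. Its combination is counted by feel: gently turn the round dial anticlockwise (seen from above) until it meets its stop, then turn it clockwise exactly four clicks, let go, and slide the cover fully open by its black rib, away from the dial. Do not force the dial against its stop or the cover against the lock, and leave the other things on the counter where they are.

Things in the scene. Friction and masses are not known exactly. Their poses are not given: they have to be found in the camera images.
- keysafe: Fixed grey metal box, 120 mm (its x) by 250 mm (its y) by 45 mm high, origin at its underside on the work surface, between dial and cover. The dial stands on its top near the +y end, the sliding cover lies on its top towards the -y end. Two low rails (7 mm high) flank the cover.
- dial_grip (a point): Point on the dial's axis at grip height, 30 mm above the box's top (75 mm above the work surface), at x = 0, y = +60 mm of the box; keeps the box's axes, does not turn. The dial is an upright round fluted aluminium knob without pointer, grip diameter 41 mm, top 42 mm above the box, collar of radius 28 mm, 3 mm high, round its foot. It turns about the vertical.
- dial_foot (a point): Point on the dial's axis at the box's top. Clicks: torque jumps to 0.08 to 0.25 Nm as the dial leaves a hollow, falls to zero at the crest, then the dial pulls itself into the next hollow and holds there. Hollows lie 15 to 25 degrees apart, unevenly, also beyond the fourth; friction 0.01 Nm. It starts one to three clicks from the hollow at its stop (that one is not counted).
- stop_peg: Sprung steel peg hidden in the box, 34 mm from the dial's axis, on which the dial stops when turned anticlockwise. There the torque rises by about 5 Nm per rad on top of the hollow's own, with no fall after it; over about 0.5 Nm counts as forcing. Never visible nor touched by the robot.
- cover_grip (a point): Centre of the upper part of the cover's rib, 27 mm above the box's top (72 mm above the work surface); moves with the cover. The black rib is 12 mm thick (box's y) by 40 mm wide (x), its top 35.5 mm above the box's top; the bare metal plate, 77 by 62 mm, 4.5 mm. Shut, the rib stands at y = -30 mm of the box, 90 mm from the dial's axis. It opens along the box's -y.
- cover (a joint): Opening of the cover in m: 0 shut, 0.055 fully open at its end stop. It stays where it is left; it slides with about 1.5 to 3 N. Unless the dial rests in its fourth hollow a pin in the lock blocks it after 1 to 3 mm.
- tongue: Pin hidden in the box under the cover, carried by the cover, that the lock blocks; only for judging how hard the cover is forced against the lock. Never visible and never touched by the robot.
- dip_white: Lidded dip cup, 69 mm across, 34 mm high, origin under its centre; stands behind the cover end of the safe.
- dip_red: Lidded dip cup, 69 mm across, 34 mm high, origin under its centre; stands behind the dial end of the safe.
- order_pad: Order pad, 152 x 92 x 11 mm, lying to the left of the safe, origin under its centre.
- call_bell: Counter bell, 82 mm across, 67 mm high, to the right of the safe, origin under its centre.
- shaker_cheese: Glass shaker with steel cap, 73 mm across, 119 mm high, at the far left, origin under its centre.
- can_1: Drinks can, 66 mm across, 115 mm high, at the far left, origin under its centre.
- pen_1: Thin black pen, 145 mm long, lying at the far left, origin under its centre.
- card_holder: Clear card holder with cards, 48 x 96 x 57 mm, at the right, origin under its centre.

How it is judged:
By the outcome, as a careful person would: the job done as asked, in the order asked, and still so for the second after the job is handed in, with the robot touching nothing.
It also fails if it takes over 64 s, if anything falls off the work surface, if the arm or the gripper's body presses on something with over 40 N, if the wrist force passes 120 N, or if a joint passes its speed limit or range.

## Robot

A 6-joint arm with a two-finger parallel gripper is mounted at the origin on a cart in front of the work surface, level with it; the furniture and walls round the work are solid. World frame = base frame: x ahead of the robot, y to its left, z up, the work surface at z = 0. Lengths are in m, angles in degrees, forces in N, time in s.
With the tool pointing down it reaches from about 0.4 to 0.825 m from the base axis. Payload 7 kg.
Tool frame: the origin (TCP) lies at the very end of the fingers, on their centre line; the grasp point (between the pads) lies tcp_to_grasp behind it (tcp_to_grasp is the distance from the TCP to the grasp point, in m); x points along the fingers, y is the direction in which the jaws open and shut, and the axes are right-handed (so a half turn about x gives the same grasp; the last joint's range is limited). The gripper opens to 88 mm and grips with 3 to 60 N. Pads are 19 mm wide; open, the fingers measure 130 mm over their backs; the gripper's body (78 mm by 193 mm) begins 47 mm behind the grasp point.
Start: joints at [-52.076, 20.546, 0.682, 0, -70.136, -16.507], TCP at [0.246, -0.628, 0.227] pointing down, gripper open.
Joint ranges: [-176.03, 176.03], [-82.01, 121.73], [-58.28, 71.71], [-173.87, 95.51], [-174.79, -0.11], [-173.66, 173.66]. Speed limits (degrees/s): [136.94, 136.94, 172.46, 180, 180, 180].

## Interface

Orientations are given as [roll, pitch, yaw] about the fixed x, y, z axes, in that order (R = Rz(yaw) Ry(pitch) Rx(roll)).
In Python, from plant import * gives the robot as it stands. The module is installed in compiled form; this text tells all that it offers.
- The arm moves only by the shell command python3 -m pendant 'ROWS'. ROWS is JSON, a list of rows, each an object with "claw": the finger opening in mm, from 0 to 87.6; "linear": the shift along the tool's x, y, z in mm, a list of three; "twist": the turn about the tool's x in rad. In form: [{"claw": claw, "linear": [tx, ty, tz], "twist": twist}, ...]. A call has exactly 10 rows; each row shifts and turns the commanded pose from where the row before left it, along the tool's axes as they then stand; what a row does not reach is not made up. A row lasts 1/12 s, in which the tool goes at most 41.7 mm and 7.16 degrees, less where a joint would pass 70% of its speed; a pose out of reach is approached as far as the arm can. A call with a gripper value outside its range is refused whole. The fingers move at their own pace and stop on an object; the grip force is fixed at half the most. Time passes only in rows, so rows that do not move let the fingers close, or fill a call up. It gives the time, the measured TCP pose, the force and the opening at its end, in the units of the state.
- get_obs(): the state, without advancing time (a new reading comes with each control period).
- snapshot(name): name is "side" or "top"; returns (picture, depth): 384x512x3 uint8, red, green, blue; 384x512 float32, m along the optical axis (not along the pixel's ray), 0 where there is no reading.
- camera_params(name): a dict with "fx", "fy", "cx", "cy" (pixels), "rvec" (rotation vector, rad) and "tvec" (3), from world to camera coordinates, as OpenCV has them. Camera axes: x right, y down, z forward; pixel columns grow to the right and rows downward; lengths in m; the calibration is good to about 2 mm. A picture is of the moment at which its call begins. camera_params takes no time and is no camera call.
- close_job(): hands the job in, once; it reports no verdict.
Trained networks look in the newest picture that a camera, given by its name, has taken for a name from the list of things; names that differ only in an ending like _2 or _b are one class to them, and where a whole thing is asked for, a point or a joint stands for the part that bears it (a point fixed in the world has none). Each returns a list of dicts, best first, with "confidence" (0 to 1); they miss things now and then, are a little off and sometimes report something else, mostly with a low value. They report only what shows in the picture. A call takes as long as a camera call.
- boxes_of(camera, target): "xy" ([column, row] in pixels, amid what is visible of it).
The state is a dict: "clock": time; "joint_pos": joint angles; "qvel": joint speeds; "tau": joint torques, N m; "tool_pos": TCP position; "orientation": TCP orientation; "force": force on the tool from outside, world axes, zero at the start; "moment": the same for the moment, N m; "opening": finger opening in m.
Only numpy, scipy, OpenCV 4.12 (cv2) and the standard library are available. Lean on these libraries where they do the work, as an engineer would, in place of code of your own. Each camera call takes 0.05 s, during which the arm holds its last target. There are 200 camera calls.

## Working session

There is one attempt and no reset: what is moved stays moved. The work goes in short steps, Python scripts to look and compute and a shell command to move; the robot and the scene stay as the last step left them, time stands still between calls to the robot, and variables do not carry over. Pictures are saved under pics/ and viewed, about 8 in all and at most 12, crops included, and the job is handed in when it is done.

```bash
mkdir -p pics
cat > h.py <<'E'
from plant import *
import numpy as np, cv2
from scipy.spatial.transform import Rotation as Ro
def cam(n):
    p=camera_params(n); K=np.array([[p['fx'],0,p['cx']],[0,p['fy'],p['cy']],[0,0,1]])
    return K,Ro.from_rotvec(np.ravel(p['rvec'])).as_matrix(),np.ravel(p['tvec'])
def w(n,u,v,z):  # pixel at given depth
    K,R,t=cam(n); return R.T@(np.linalg.inv(K)@[u,v,1]*z-t)
def cloud(n,d):
    K,R,t=cam(n); v,u=np.mgrid[:d.shape[0],:d.shape[1]]
    P=np.stack([(u-K[0,2])/K[0,0]*d,(v-K[1,2])/K[1,1]*d,d],-1)
    return (P-t)@R
def proj(n,P):
    K,R,t=cam(n); q=(R@np.asarray(P).T).T+t; q=q@K.T; return q[...,:2]/q[...,2:]
def st():
    o=get_obs(); 
    for k in('clock','joint_pos','tool_pos','orientation','force','moment','opening'): print(k,np.round(o[k],4))
E
python3 - <<'E'
from h import *
st()
print(tcp_to_grasp if 'tcp_to_grasp' in globals() else None)
ims=[]
for n in('side','top'):
    im,d=snapshot(n); np.savez(f'pics/{n}0.npz',im=im,d=d); cv2.imwrite(f'pics/{n}0.png',im[...,::-1])
    C=cloud(n,d); 
    K,R,t=cam(n); print(n,'cam at',-R.T@t, K[0,0])
    for tg in('keysafe','dial_grip','cover_grip','dip_white','dip_red','call_bell','order_pad'):
        for b in boxes_of(n,tg)[:2]:
            u,v=np.round(b['xy']).astype(int); print(tg,b['xy'],round(b['confidence'],2),C[v,u].round(3))
E
```

```text
clock 0.0
joint_pos [-5.20758e+01  2.05935e+01  6.33600e-01 -1.85000e-02 -7.01360e+01
 -1.65061e+01]
tool_pos [ 0.2463 -0.6279  0.2256]
orientation [ 96.2229  89.9026 117.6346]
force [ 0.886  -0.307  -0.5496]
moment [ 0.0235  0.0307 -0.0397]
opening 0.0876
0.0188
side cam at [0.16814794 1.27727561 0.7197711 ] 434.99447922583306
keysafe [277.0, 177.7] 0.92 [ 0.508 -0.053  0.059]
dial_grip [281.5, 177.3] 0.91 [ 0.492 -0.058  0.063]
cover_grip [282.0, 166.3] 0.43 [ 0.517 -0.16   0.058]
dip_white [257.6, 168.6] 0.59 [ 0.611 -0.163  0.033]
dip_red [252.7, 182.6] 0.54 [ 0.594 -0.044  0.033]
call_bell [279.7, 143.4] 0.72 [ 0.593 -0.428  0.042]
call_bell [301.5, 153.6] 0.6 [ 0.486 -0.377  0.023]
order_pad [250.4, 268.8] 0.93 [0.461 0.403 0.011]
top cam at [ 0.12955463 -0.00303257  1.74238757] 441.9231127183522
keysafe [308.4, 214.6] 0.97 [ 0.504 -0.138  0.044]
keysafe [370.8, 235.5] 0.31 [ 0.481 -0.392  0.043]
dial_grip [308.5, 212.7] 0.91 [ 0.512 -0.136  0.043]
dial_grip [181.5, 191.2] 0.42 [0.488 0.374 0.015]
cover_grip [312.9, 210.4] 0.57 [ 0.525 -0.152  0.057]
dip_red [289.8, 188.8] 0.56 [ 0.592 -0.047  0.036]
call_bell [371.3, 234.9] 0.58 [ 0.483 -0.389  0.051]
order_pad [179.1, 191.2] 0.93 [0.486 0.386 0.01 ]
order_pad [304.7, 212.0] 0.37 [ 0.513 -0.124  0.046]
```

```bash
python3 -c "
import cv2,numpy as np
a=cv2.imread('pics/side0.png');b=cv2.imread('pics/top0.png')
cv2.imwrite('pics/both.png',cv2.resize(np.vstack([a,b]),None,fx=.78,fy=.78))"
```

```text
(no output)
```

View pics/both.png

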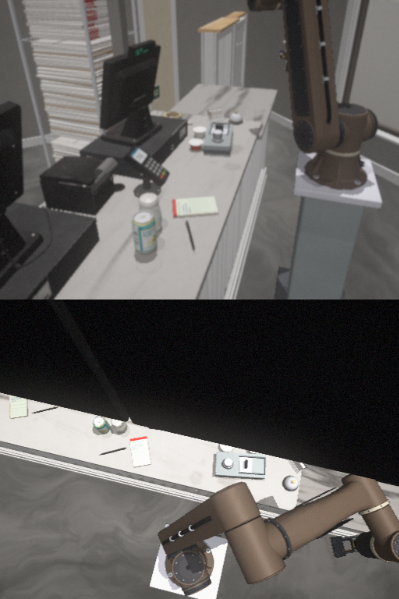

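Run:
```python
from h import *
out=[]
for n in('side','top'):
    f=np.load(f'pics/{n}0.npz'); C=cloud(n,f['d']); 
    box=(C[...,0]>.38)&(C[...,0]<.60)&(C[...,1]>-.30)&(C[...,1]<.03)
    ct=(np.abs(C[...,0]-.42)<.02)&(np.abs(C[...,1]-.1)<.06)
    print(n,'counter z',np.median(C[...,2][ct]), ct.sum())
    m=box&(C[...,2]>.036)&(C[...,2]<.055)
    k=cv2.minAreaRect(C[m][:,:2].astype(np.float32)*1000); print('top face',m.sum(),k, np.median(C[m][:,2]))
    for nm,lo,hi in(('hi',.066,.1),):
        q=C[box&(C[...,2]>lo)&(C[...,2]<hi)]
        a=q[q[:,1]>-.11];b=q[q[:,1]<-.11]
        for s in(a,b): print(nm,len(s),s.mean(0).round(4) if len(s) else'',np.ptp(s,axis=0) if len(s) else '')
    u0,u1,v0,v1=(225,335,130,210) if n=='side' else (260,400,165,260)
    out.append(cv2.resize(f['im'][v0:v1,u0:u1,::-1],(700,int(700*(v1-v0)/(u1-u0))),interpolation=cv2.INTER_CUBIC))
cv2.imwrite('pics/crop.png',cv2.resize(np.vstack(out),None,fx=.6,fy=.6))
```

```text
side counter z -0.41587058316364106 1096
top face 837 ((534.2957763671875, -132.0028839111328), (154.21963500976562, 257.70623779296875), 9.6255521774292) 0.04531456194317272
hi 107 [ 0.5054 -0.0632  0.0803] [0.04197373 0.04367914 0.02363117]
hi 52 [ 0.5213 -0.1569  0.075 ] [0.03939782 0.01901778 0.01626964]
top counter z -0.004343537154504991 461
top face 1744 ((536.8372192382812, -129.9796142578125), (158.52500915527344, 249.83023071289062), 9.683816909790039) 0.04535794391946199
hi 100 [ 0.5064 -0.0692  0.0854] [0.04332099 0.04058961 0.02385998]
hi 32 [ 0.5213 -0.1574  0.0793] [0.0381166  0.01565363 0.01600774]
```

View pics/crop.png

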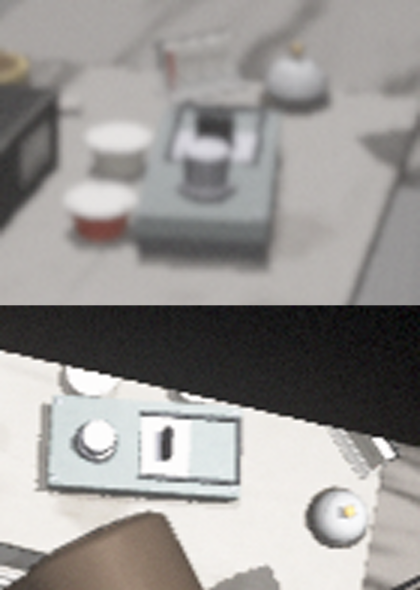

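The crops show the safe near the middle. In the full top image the dial is at about (290,212) and the black rib at about (313,213). The cups stand behind it and the bell is to the right. The dial-to-rib spacing (about 90 mm) and the heights match the given sizes.

Run:
```python
from h import *
yw=[]
for n in('side','top'):
    f=np.load(f'pics/{n}0.npz'); C=cloud(n,f['d']).reshape(-1,3)
    b=C[(abs(C[:,0]-.51)<.11)&(abs(C[:,1]+.13)<.16)]
    m=b[(b[:,2]>.041)&(b[:,2]<.049)]
    # rotate by yaw, print percentiles minimising area
    best=min(((np.prod([np.ptp(np.percentile(m[:,:2]@np.array([[np.cos(a),-np.sin(a)],[np.sin(a),np.cos(a)]]),[2,98],axis=0)[:,i]) for i in(0,1)])),a) for a in np.radians(np.arange(4,16,.25)))
    a=best[1]; Q=np.array([[np.cos(a),-np.sin(a)],[np.sin(a),np.cos(a)]]); l=m[:,:2]@Q
    lo,hi=np.percentile(l,[1,99],axis=0); c=Q@((lo+hi)/2); print(n,'yaw',np.degrees(a),'size',hi-lo,'ctr',c, 'dial->',c+Q@[0,.06],'rib->',c+Q@[0,-.03])
    t=b[(b[:,2]>.083)&(b[:,2]<.095)]; print(' dial top mid',(t[:,:2].min(0)+t[:,:2].max(0))/2,t[:,:2].mean(0),np.ptp(t,axis=0))
    o=C[(C[:,2]>.09)&(C[:,0]>.3)&(C[:,0]<1)&(abs(C[:,1]+.1)<.35)]
    if len(o): print(' tall: minx',np.percentile(o,[1,50,99],axis=0).round(3))
o=get_obs(); R=Ro.from_euler('xyz',o['orientation'],degrees=True).as_matrix(); print(R.round(3)); print('jaw yaw',np.degrees(np.arctan2(R[1,1],R[0,1])))
for tgt in([.506,-.067,.2256],): print('shift in tool',(R.T@(np.array(tgt)-o['tool_pos'])*1000).round(1))
```

```text
side yaw 10.0 size [0.11829804 0.25282692] ctr [ 0.51747974 -0.13487144] dial-> [ 0.50706085 -0.07578297] rib-> [ 0.52268918 -0.16441567]
 dial top mid [ 0.51074543 -0.09954634] [ 0.50625041 -0.07082342] [0.0484613  0.10845056 0.00669564]
 tall: minx [[ 0.371 -0.437  0.09 ]
 [ 0.804  0.128  0.257]
 [ 0.965  0.247  0.601]]
top yaw 9.0 size [0.11929374 0.24272704] ctr [ 0.5181277  -0.13238456] dial-> [ 0.50874163 -0.07312326] rib-> [ 0.52282073 -0.16201521]
 dial top mid [ 0.50981791 -0.10625657] [ 0.50809879 -0.0751483 ] [0.04509919 0.11457622 0.00968203]
 tall: minx [[ 0.306 -0.397  0.693]
 [ 0.307 -0.018  1.396]
 [ 0.33   0.242  1.535]]
[[ 0.    -0.365  0.931]
 [-0.     0.931  0.365]
 [-1.    -0.     0.   ]]
jaw yaw 111.41902201508088
shift in tool [  1.  427.8 446.6]
```

```bash
python3 -m pendant '[{"claw":87.6,"linear":[0,25,27],"twist":0},{"claw":87.6,"linear":[0,25,27],"twist":0},{"claw":87.6,"linear":[0,25,27],"twist":0},{"claw":87.6,"linear":[0,25,27],"twist":0},{"claw":87.6,"linear":[0,25,27],"twist":0},{"claw":87.6,"linear":[0,25,27],"twist":0},{"claw":87.6,"linear":[0,25,27],"twist":0},{"claw":87.6,"linear":[0,25,27],"twist":0},{"claw":87.6,"linear":[0,25,27],"twist":0},{"claw":87.6,"linear":[0,25,27],"twist":0}]'
python3 - <<'E'
from h import *
st()
for n in('side','top'):
    f=np.load(f'pics/{n}0.npz'); C=cloud(n,f['d']).reshape(-1,3)
    for nm,y0,y1,z0 in(('dial',-.11,-.03,.084),('rib',-.20,-.12,.077)):
        t=C[(abs(C[:,0]-.51)<.05)&(C[:,1]>y0)&(C[:,1]<y1)&(C[:,2]>z0)&(C[:,2]<.1)]
        print(n,nm,len(t),t.mean(0).round(4),((t.min(0)+t.max(0))/2).round(4),np.ptp(t,axis=0).round(3))
E
```

```text
clock: 1.63
tool_pos: [0.407, -0.2954, 0.2269]
orientation: [-37.9, 89.9, -16.5]
force: [1.5, -0.4, -0.1]
opening: 0.0877
clock 1.6333
joint_pos [-1.35529e+01  4.13960e+00 -2.05776e+01  2.90000e-03 -6.52314e+01
 -5.50352e+01]
tool_pos [ 0.407  -0.2954  0.2269]
orientation [-37.8751  89.9484 -16.4619]
force [ 1.4851 -0.3888 -0.1257]
moment [ 0.0512 -0.1043  0.0059]
opening 0.0877
side dial 49 [ 0.5059 -0.07    0.0867] [ 0.5069 -0.0688  0.087 ] [0.041 0.04  0.006]
side rib 22 [ 0.5228 -0.1577  0.0798] [ 0.5212 -0.1579  0.0801] [0.039 0.018 0.006]
top dial 66 [ 0.5073 -0.0703  0.0881] [ 0.5072 -0.0693  0.0905] [0.04  0.041 0.013]
top rib 22 [ 0.5219 -0.157   0.0814] [ 0.5238 -0.1568  0.0818] [0.035 0.014 0.009]
```

```bash
python3 -m pendant '[{"claw":87.6,"linear":[0,25,25],"twist":0},{"claw":87.6,"linear":[0,25,25],"twist":0},{"claw":87.6,"linear":[0,25,25],"twist":0},{"claw":87.6,"linear":[0,25,25],"twist":0},{"claw":87.6,"linear":[0,25,25],"twist":0},{"claw":87.6,"linear":[0,25,25],"twist":0},{"claw":87.6,"linear":[0,24,25],"twist":0},{"claw":87.6,"linear":[38,0,0],"twist":0},{"claw":87.6,"linear":[38,0,0],"twist":0},{"claw":87.6,"linear":[38,0,0],"twist":0}]'
python3 - <<'E'
from h import *
st()
o=get_obs(); R=Ro.from_euler('xyz',o['orientation'],degrees=True).as_matrix()
print('need',(R.T@(np.array([.507,-.0697,.056])-o['tool_pos'])*1000).round(1))
E
```

```text
clock: 2.47
tool_pos: [0.5066, -0.0701, 0.1121]
orientation: [-6.1, 89.8, 15.4]
force: [-0.2, -0.8, -0.8]
opening: 0.0877
clock 2.4667
joint_pos [ 1.41470e+01  1.13440e+01 -2.87437e+01 -4.60000e-03 -4.97517e+01
 -8.26269e+01]
tool_pos [ 0.5066 -0.0701  0.1121]
orientation [-6.1236 89.8394 15.3935]
force [-0.248  -0.7581 -0.8085]
moment [ 0.0184 -0.0833  0.0222]
opening 0.0877
need [56.1  0.2  0.4]
```

```bash
python3 -m pendant '[{"claw":87.6,"linear":[28,0,0],"twist":0},{"claw":87.6,"linear":[20,0,0],"twist":0},{"claw":87.6,"linear":[8,0,0],"twist":0},{"claw":46,"linear":[0,0,0],"twist":0},{"claw":46,"linear":[0,0,0],"twist":0},{"claw":46,"linear":[0,0,0],"twist":0},{"claw":46,"linear":[0,0,0],"twist":0},{"claw":46,"linear":[0,0,0],"twist":0},{"claw":46,"linear":[0,0,0],"twist":0},{"claw":46,"linear":[0,0,0],"twist":0}]'
python3 - <<'E'
from h import *
st()
o=get_obs(); R=Ro.from_euler('xyz',o['orientation'],degrees=True).as_matrix()
print('need',(R.T@(np.array([.507,-.0697,.056])-o['tool_pos'])*1000).round(1))
im,d=snapshot('side');f=im[140:210,230:330,::-1]
im,d=snapshot('top');g=im[165:260,260:390,::-1]
cv2.imwrite('pics/grip.png',np.vstack([cv2.resize(f,(420,294),interpolation=2),cv2.resize(g,(420,300),interpolation=2)]))
st()
E
```

```text
clock: 3.3
tool_pos: [0.5062, -0.0711, 0.0572]
orientation: [-7.3, 89.9, 14.1]
force: [0.1, 0.4, -0.4]
opening: 0.0481
clock 3.3
joint_pos [ 1.40407e+01  1.55769e+01 -3.21535e+01 -2.00000e-04 -4.21971e+01
 -8.26259e+01]
tool_pos [ 0.5062 -0.0711  0.0572]
orientation [-7.2676 89.9275 14.147 ]
force [ 0.1262  0.3921 -0.3695]
moment [-0.0423  0.0383 -0.0156]
opening 0.0481
need [1.2 1.  1.2]
clock 3.4
joint_pos [ 1.40435e+01  1.56063e+01 -3.21676e+01  2.60000e-03 -4.21926e+01
 -8.26278e+01]
tool_pos [ 0.506  -0.0711  0.0569]
orientation [-10.3049  89.9664  11.1127]
force [0.3913 0.1079 0.1391]
moment [ 0.0141 -0.0611 -0.0174]
opening 0.0464
```

View pics/grip.png

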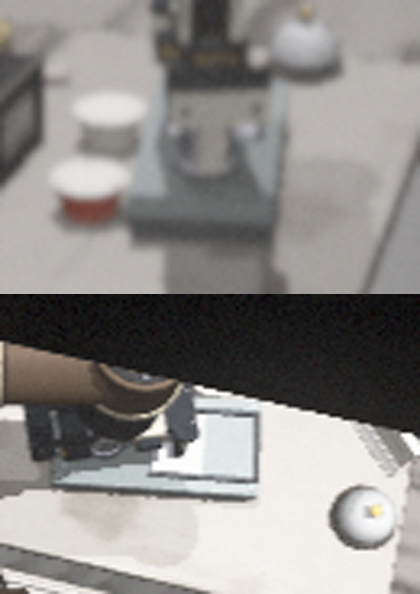

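The gripper is round the dial with the fingers on both sides and no contact force. Next I close on it.

```bash
python3 -m pendant '[{"claw":46,"linear":[0.5,0.7,0.8],"twist":0},{"claw":43,"linear":[0,0,0],"twist":0},{"claw":30,"linear":[0,0,0],"twist":0},{"claw":30,"linear":[0,0,0],"twist":0},{"claw":30,"linear":[0,0,0],"twist":0},{"claw":30,"linear":[0,0,0],"twist":0},{"claw":30,"linear":[0,0,0],"twist":0},{"claw":30,"linear":[0,0,0],"twist":0},{"claw":30,"linear":[0,0,0],"twist":0},{"claw":30,"linear":[0,0,0],"twist":0}]'
cat >> h.py <<'E'
def q(n=3):
    F=[];M=[]
    for i in range(n):
        o=get_obs(); F.append(o['force']);M.append(o['moment'])
        if i<n-1: snapshot('side')
    print('t',round(o['clock'],2),'j6 %.2f j1 %.2f'%(o['joint_pos'][5],o['joint_pos'][0]),'yaw',round(o['joint_pos'][5]+o['joint_pos'][0],2),'F',np.mean(F,0).round(1),'M',np.mean(M,0).round(3),'Mz',np.round(np.array(M)[:,2],3),'open',round(o['opening'],4),'pos',np.round(o['tool_pos'],4))
E
python3 -c "
from h import *
q(3)"
```

```text
clock: 4.23
tool_pos: [0.5073, -0.0727, 0.0565]
orientation: [-97.1, 89.8, -75.7]
force: [6.4, -20.8, -2.0]
opening: 0.0401
t 4.33 j6 -82.73 j1 13.97 yaw -68.76 F [  6.  -19.8  -1.9] M [-6.904 -2.036  0.015] Mz [ 0.018 -0.02   0.046] open 0.0405 pos [ 0.5073 -0.0727  0.0565]
```

```bash
python3 -m pendant '[{"claw":30,"linear":[0,-1,0],"twist":0},{"claw":30,"linear":[0,-1,0],"twist":0},{"claw":30,"linear":[0,-0.2,0],"twist":0},{"claw":30,"linear":[0,0,0],"twist":0},{"claw":30,"linear":[0,0,0],"twist":0},{"claw":30,"linear":[0,0,0],"twist":0},{"claw":30,"linear":[0,0,0],"twist":0.035},{"claw":30,"linear":[0,0,0],"twist":-0.035},{"claw":30,"linear":[0,0,0],"twist":0},{"claw":30,"linear":[0,0,0],"twist":0}]'
python3 -c "
from h import *
q(3)"
```

```text
clock: 5.17
tool_pos: [0.5073, -0.0729, 0.0564]
orientation: [-107.9, 89.9, -86.5]
force: [0.5, -5.3, 4.1]
opening: 0.0406
t 5.27 j6 -82.46 j1 13.84 yaw -68.63 F [ 0.3 -6.   4.7] M [-2.122  0.117  0.014] Mz [0.026 0.012 0.004] open 0.0409 pos [ 0.5074 -0.073   0.0565]
```

```bash
python3 -m pendant '[{"claw":30,"linear":[0,-0.5,0],"twist":-0.035},{"claw":30,"linear":[0,0,0],"twist":-0.035},{"claw":30,"linear":[0,0,0],"twist":0},{"claw":30,"linear":[0,0,0],"twist":0},{"claw":30,"linear":[0,0,0],"twist":0},{"claw":30,"linear":[0,0,0],"twist":0},{"claw":30,"linear":[0,0,0],"twist":0},{"claw":30,"linear":[0,0,0],"twist":0},{"claw":30,"linear":[0,0,0],"twist":0},{"claw":30,"linear":[0,0,0],"twist":0}]'
python3 -c "
from h import *
q(3)"
```

```text
clock: 6.1
tool_pos: [0.5073, -0.073, 0.0564]
orientation: [-127.4, 90.0, -102.0]
force: [0.1, -2.7, 6.3]
opening: 0.0404
t 6.2 j6 -78.40 j1 13.81 yaw -64.59 F [-0.6 -2.7  6.3] M [-0.729  0.677 -0.013] Mz [-0.025 -0.011 -0.003] open 0.0403 pos [ 0.5073 -0.073   0.0564]
```

```bash
python3 -m pendant '[{"claw":30,"linear":[0,0,0],"twist":-0.04},{"claw":30,"linear":[0,0,0],"twist":-0.04},{"claw":30,"linear":[0,0,0],"twist":-0.03},{"claw":30,"linear":[0,0,0],"twist":0},{"claw":30,"linear":[0,0,0],"twist":0},{"claw":30,"linear":[0,0,0],"twist":0},{"claw":30,"linear":[0,0,0],"twist":0},{"claw":30,"linear":[0,0,0],"twist":0},{"claw":30,"linear":[0,0,0],"twist":0},{"claw":30,"linear":[0,0,0],"twist":0}]'
python3 -c "
from h import *
q(3)"
```

```text
clock: 7.03
tool_pos: [0.5072, -0.0729, 0.0564]
orientation: [-158.6, 90.0, -126.8]
force: [-1.7, -1.4, 6.4]
opening: 0.0406
t 7.13 j6 -72.08 j1 13.82 yaw -58.26 F [-1.6 -2.1  6.4] M [-0.494  0.855  0.098] Mz [0.097 0.065 0.133] open 0.0405 pos [ 0.5073 -0.0728  0.0564]
```

```bash
python3 -m pendant '[{"claw":30,"linear":[0,0,0],"twist":-0.03},{"claw":30,"linear":[0,0,0],"twist":-0.025},{"claw":30,"linear":[0,0,0],"twist":0},{"claw":30,"linear":[0,0,0],"twist":0},{"claw":30,"linear":[0,0,0],"twist":0},{"claw":30,"linear":[0,0,0],"twist":0},{"claw":30,"linear":[0,0,0],"twist":0},{"claw":30,"linear":[0,0,0],"twist":0},{"claw":30,"linear":[0,0,0],"twist":0},{"claw":30,"linear":[0,0,0],"twist":0}]'
python3 -c "
from h import *
q(2)"
```

```text
clock: 7.97
tool_pos: [0.5073, -0.0728, 0.0564]
orientation: [-162.7, 90.0, -127.8]
force: [-1.3, -1.9, 6.8]
opening: 0.0404
t 8.02 j6 -68.93 j1 13.82 yaw -55.11 F [-1.2 -2.1  7.1] M [-0.29   0.9    0.113] Mz [0.147 0.079] open 0.0406 pos [ 0.5073 -0.0728  0.0564]
```

```bash
python3 -m pendant '[{"claw":30,"linear":[0,0,0],"twist":-0.03},{"claw":30,"linear":[0,0,0],"twist":-0.025},{"claw":30,"linear":[0,0,0],"twist":0},{"claw":30,"linear":[0,0,0],"twist":0},{"claw":30,"linear":[0,0,0],"twist":0},{"claw":30,"linear":[0,0,0],"twist":0},{"claw":30,"linear":[0,0,0],"twist":0},{"claw":30,"linear":[0,0,0],"twist":0},{"claw":30,"linear":[0,0,0],"twist":0},{"claw":30,"linear":[0,0,0],"twist":0}]'
python3 -c "
from h import *
q(3)"
```

```text
clock: 8.85
tool_pos: [0.5072, -0.0728, 0.0564]
orientation: [174.2, 90.0, -147.8]
force: [-2.0, -1.8, 6.1]
opening: 0.0403
t 8.95 j6 -65.81 j1 13.82 yaw -51.99 F [-2.  -1.5  6.7] M [-0.277  0.909 -0.272] Mz [-0.276 -0.262 -0.276] open 0.0405 pos [ 0.5072 -0.0728  0.0564]
```

```bash
python3 -m pendant '[{"claw":30,"linear":[0,0,0],"twist":-0.01},{"claw":30,"linear":[0,0,0],"twist":-0.01},{"claw":30,"linear":[0,0,0],"twist":0},{"claw":30,"linear":[0,0,0],"twist":0},{"claw":30,"linear":[0,0,0],"twist":0},{"claw":30,"linear":[0,0,0],"twist":0},{"claw":30,"linear":[0,0,0],"twist":0},{"claw":30,"linear":[0,0,0],"twist":0},{"claw":30,"linear":[0,0,0],"twist":0},{"claw":30,"linear":[0,0,0],"twist":0}]'
python3 -c "
from h import *
q(3)"
```

```text
clock: 9.78
tool_pos: [0.5072, -0.0728, 0.0564]
orientation: [158.3, 90.0, -162.6]
force: [-1.6, -0.5, 6.5]
opening: 0.0402
t 9.88 j6 -64.67 j1 13.82 yaw -50.85 F [-1.8 -0.8  7. ] M [-0.239  0.946 -0.353] Mz [-0.339 -0.353 -0.368] open 0.0403 pos [ 0.5072 -0.0728  0.0564]
```

Stop found: the torque rises about 4 Nm/rad with no fall, to 0.35 Nm. Now I turn clockwise.

```bash
python3 -m pendant '[{"claw":30,"linear":[0,0,0],"twist":0.05},{"claw":30,"linear":[0,0,0],"twist":0.05},{"claw":30,"linear":[0,0,0],"twist":0.04},{"claw":30,"linear":[0,0,0],"twist":0},{"claw":30,"linear":[0,0,0],"twist":0},{"claw":30,"linear":[0,0,0],"twist":0},{"claw":30,"linear":[0,0,0],"twist":0},{"claw":30,"linear":[0,0,0],"twist":0},{"claw":30,"linear":[0,0,0],"twist":0},{"claw":30,"linear":[0,0,0],"twist":0}]'
python3 -c "
from h import *
q(2)"
```

```text
clock: 10.72
tool_pos: [0.5073, -0.0729, 0.0565]
orientation: [-141.4, 90.0, -110.3]
force: [-1.9, -2.0, 6.4]
opening: 0.0403
t 10.77 j6 -72.66 j1 13.82 yaw -58.85 F [-1.5 -2.4  6.1] M [-0.493  0.835  0.01 ] Mz [0.006 0.015] open 0.0405 pos [ 0.5073 -0.0729  0.0564]
```

```bash
python3 -m pendant '[{"claw":30,"linear":[0,0,0],"twist":0.05},{"claw":30,"linear":[0,0,0],"twist":0.05},{"claw":30,"linear":[0,0,0],"twist":0},{"claw":30,"linear":[0,0,0],"twist":0},{"claw":30,"linear":[0,0,0],"twist":0},{"claw":30,"linear":[0,0,0],"twist":0},{"claw":30,"linear":[0,0,0],"twist":0},{"claw":30,"linear":[0,0,0],"twist":0},{"claw":30,"linear":[0,0,0],"twist":0},{"claw":30,"linear":[0,0,0],"twist":0}]'
python3 -c "
from h import *
q(2)"
```

```text
clock: 11.6
tool_pos: [0.5073, -0.073, 0.0564]
orientation: [-130.2, 90.0, -104.8]
force: [-2.0, -1.8, 6.1]
opening: 0.0402
t 11.65 j6 -78.40 j1 13.81 yaw -64.59 F [-1.9 -2.3  5.9] M [-0.779  0.673 -0.102] Mz [-0.086 -0.118] open 0.0405 pos [ 0.5073 -0.073   0.0564]
```

```bash
python3 -m pendant '[{"claw":30,"linear":[0,0,0],"twist":0.03},{"claw":30,"linear":[0,0,0],"twist":0.03},{"claw":30,"linear":[0,0,0],"twist":0},{"claw":30,"linear":[0,0,0],"twist":0},{"claw":30,"linear":[0,0,0],"twist":0},{"claw":30,"linear":[0,0,0],"twist":0},{"claw":30,"linear":[0,0,0],"twist":0},{"claw":30,"linear":[0,0,0],"twist":0},{"claw":30,"linear":[0,0,0],"twist":0},{"claw":30,"linear":[0,0,0],"twist":0}]'
python3 -c "
from h import *
q(2)"
```

```text
clock: 12.48
tool_pos: [0.5074, -0.073, 0.0564]
orientation: [-117.2, 90.0, -95.2]
force: [-1.7, -2.6, 6.8]
opening: 0.0408
t 12.53 j6 -81.84 j1 13.81 yaw -68.03 F [-1.8 -3.1  6. ] M [-0.907  0.597 -0.08 ] Mz [-0.071 -0.089] open 0.0401 pos [ 0.5073 -0.073   0.0564]
```

```bash
python3 -m pendant '[{"claw":30,"linear":[0,0,0],"twist":0.03},{"claw":30,"linear":[0,0,0],"twist":0.03},{"claw":30,"linear":[0,0,0],"twist":0},{"claw":30,"linear":[0,0,0],"twist":0},{"claw":30,"linear":[0,0,0],"twist":0},{"claw":30,"linear":[0,0,0],"twist":0},{"claw":30,"linear":[0,0,0],"twist":0},{"claw":30,"linear":[0,0,0],"twist":0},{"claw":30,"linear":[0,0,0],"twist":0},{"claw":30,"linear":[0,0,0],"twist":0}]'
python3 -c "
from h import *
q(2)"
```

```text
clock: 13.37
tool_pos: [0.5074, -0.073, 0.0565]
orientation: [-111.2, 90.0, -92.6]
force: [-2.3, -3.8, 5.4]
opening: 0.0405
t 13.42 j6 -85.26 j1 13.81 yaw -71.46 F [-1.7 -3.5  5.1] M [-0.983  0.586  0.067] Mz [0.057 0.077] open 0.0405 pos [ 0.5074 -0.073   0.0565]
```

```bash
python3 -m pendant '[{"claw":30,"linear":[0,0,0],"twist":0.05},{"claw":30,"linear":[0,0,0],"twist":0.05},{"claw":30,"linear":[0,0,0],"twist":0},{"claw":30,"linear":[0,0,0],"twist":0},{"claw":30,"linear":[0,0,0],"twist":0},{"claw":30,"linear":[0,0,0],"twist":0},{"claw":30,"linear":[0,0,0],"twist":0},{"claw":30,"linear":[0,0,0],"twist":0},{"claw":30,"linear":[0,0,0],"twist":0},{"claw":30,"linear":[0,0,0],"twist":0}]'
python3 -c "
from h import *
q(2)"
```

```text
clock: 14.25
tool_pos: [0.5074, -0.0731, 0.0564]
orientation: [-102.9, 90.0, -90.1]
force: [-1.4, -4.8, 5.7]
opening: 0.0401
t 14.3 j6 -91.00 j1 13.80 yaw -77.21 F [-1.2 -4.6  5.4] M [-1.266  0.429 -0.079] Mz [-0.057 -0.1  ] open 0.0405 pos [ 0.5074 -0.0731  0.0564]
```

```bash
python3 -m pendant '[{"claw":30,"linear":[0,0,0],"twist":0.04},{"claw":30,"linear":[0,0,0],"twist":0.03},{"claw":30,"linear":[0,0,0],"twist":0},{"claw":30,"linear":[0,0,0],"twist":0},{"claw":30,"linear":[0,0,0],"twist":0},{"claw":30,"linear":[0,0,0],"twist":0},{"claw":30,"linear":[0,0,0],"twist":0},{"claw":30,"linear":[0,0,0],"twist":0},{"claw":30,"linear":[0,0,0],"twist":0},{"claw":30,"linear":[0,0,0],"twist":0}]'
python3 -c "
from h import *
q(2)"
```

```text
clock: 15.13
tool_pos: [0.5074, -0.0732, 0.0565]
orientation: [-95.7, 90.0, -86.8]
force: [-0.7, -5.3, 6.1]
opening: 0.0406
t 15.18 j6 -95.02 j1 13.79 yaw -81.23 F [-1.3 -5.2  6.2] M [-1.495  0.359 -0.131] Mz [-0.152 -0.11 ] open 0.0405 pos [ 0.5075 -0.0732  0.0565]
```

```bash
python3 -m pendant '[{"claw":30,"linear":[0,0,0],"twist":0.03},{"claw":30,"linear":[0,0,0],"twist":0.03},{"claw":30,"linear":[0,0,0],"twist":0},{"claw":30,"linear":[0,0,0],"twist":0},{"claw":30,"linear":[0,0,0],"twist":0},{"claw":30,"linear":[0,0,0],"twist":0},{"claw":30,"linear":[0,0,0],"twist":0},{"claw":30,"linear":[0,0,0],"twist":0},{"claw":30,"linear":[0,0,0],"twist":0},{"claw":30,"linear":[0,0,0],"twist":0}]'
python3 -c "
from h import *
q(2)"
```

```text
clock: 16.02
tool_pos: [0.5074, -0.0732, 0.0564]
orientation: [-101.6, 90.0, -96.2]
force: [-0.9, -5.1, 5.3]
opening: 0.0407
t 16.07 j6 -98.44 j1 13.79 yaw -84.65 F [-0.8 -4.9  5. ] M [-1.539  0.335  0.053] Mz [0.065 0.042] open 0.0405 pos [ 0.5074 -0.0732  0.0565]
```

```bash
python3 -m pendant '[{"claw":30,"linear":[0,0,0],"twist":0.03},{"claw":30,"linear":[0,0,0],"twist":0.03},{"claw":30,"linear":[0,0,0],"twist":0},{"claw":30,"linear":[0,0,0],"twist":0},{"claw":30,"linear":[0,0,0],"twist":0},{"claw":30,"linear":[0,0,0],"twist":0},{"claw":30,"linear":[0,0,0],"twist":0},{"claw":30,"linear":[0,0,0],"twist":0},{"claw":30,"linear":[0,0,0],"twist":0},{"claw":30,"linear":[0,0,0],"twist":0}]'
python3 -c "
from h import *
q(2)"
```

```text
clock: 16.9
tool_pos: [0.5074, -0.0733, 0.0565]
orientation: [-90.7, 90.0, -88.8]
force: [-1.1, -5.2, 5.4]
opening: 0.0403
t 16.95 j6 -101.88 j1 13.79 yaw -88.09 F [-0.9 -5.7  5.3] M [-1.71   0.248  0.066] Mz [0.07  0.063] open 0.0405 pos [ 0.5075 -0.0733  0.0564]
```

```bash
python3 -m pendant '[{"claw":30,"linear":[0,0,0],"twist":0.05},{"claw":30,"linear":[0,0,0],"twist":0.04},{"claw":30,"linear":[0,0,0],"twist":0},{"claw":30,"linear":[0,0,0],"twist":0},{"claw":30,"linear":[0,0,0],"twist":0},{"claw":30,"linear":[0,0,0],"twist":0},{"claw":30,"linear":[0,0,0],"twist":0},{"claw":30,"linear":[0,0,0],"twist":0},{"claw":30,"linear":[0,0,0],"twist":0},{"claw":30,"linear":[0,0,0],"twist":0}]'
python3 -c "
from h import *
q(2)"
```

```text
clock: 17.78
tool_pos: [0.5075, -0.0734, 0.0565]
orientation: [-83.3, 89.9, -86.5]
force: [-1.2, -6.2, 4.8]
opening: 0.0409
t 17.83 j6 -107.05 j1 13.78 yaw -93.27 F [-1.  -6.1  4.8] M [-2.001  0.186 -0.038] Mz [-0.02  -0.056] open 0.0403 pos [ 0.5074 -0.0734  0.0564]
```

```bash
python3 -m pendant '[{"claw":30,"linear":[0,0,0],"twist":0.03},{"claw":30,"linear":[0,0,0],"twist":0.03},{"claw":30,"linear":[0,0,0],"twist":0},{"claw":30,"linear":[0,0,0],"twist":0},{"claw":30,"linear":[0,0,0],"twist":0},{"claw":30,"linear":[0,0,0],"twist":0},{"claw":30,"linear":[0,0,0],"twist":0},{"claw":30,"linear":[0,0,0],"twist":0},{"claw":30,"linear":[0,0,0],"twist":0},{"claw":30,"linear":[0,0,0],"twist":0}]'
python3 -c "
from h import *
q(2)"
```

```text
clock: 18.67
tool_pos: [0.5074, -0.0734, 0.0565]
orientation: [-83.1, 89.9, -89.8]
force: [-0.5, -6.3, 5.1]
opening: 0.0405
t 18.72 j6 -110.49 j1 13.77 yaw -96.71 F [-0.6 -6.2  4.7] M [-2.163  0.166 -0.161] Mz [-0.14  -0.181] open 0.0406 pos [ 0.5074 -0.0734  0.0564]
```

```bash
python3 -m pendant '[{"claw":30,"linear":[0,0,0],"twist":0.03},{"claw":30,"linear":[0,0,0],"twist":0.03},{"claw":30,"linear":[0,0,0],"twist":0},{"claw":30,"linear":[0,0,0],"twist":0},{"claw":30,"linear":[0,0,0],"twist":0},{"claw":30,"linear":[0,0,0],"twist":0},{"claw":30,"linear":[0,0,0],"twist":0},{"claw":30,"linear":[0,0,0],"twist":0},{"claw":30,"linear":[0,0,0],"twist":0},{"claw":30,"linear":[0,0,0],"twist":0}]'
python3 -c "
from h import *
q(2)"
```

```text
clock: 19.55
tool_pos: [0.5074, -0.0735, 0.0565]
orientation: [-78.6, 89.9, -88.7]
force: [-0.7, -7.1, 5.1]
opening: 0.0409
t 19.6 j6 -113.91 j1 13.78 yaw -100.13 F [-0.7 -6.6  5.4] M [-2.208  0.143  0.1  ] Mz [0.055 0.145] open 0.0404 pos [ 0.5074 -0.0735  0.0565]
```

```bash
python3 -m pendant '[{"claw":30,"linear":[0,0,0],"twist":0.03},{"claw":30,"linear":[0,0,0],"twist":0.03},{"claw":30,"linear":[0,0,0],"twist":0},{"claw":30,"linear":[0,0,0],"twist":0},{"claw":30,"linear":[0,0,0],"twist":0},{"claw":30,"linear":[0,0,0],"twist":0},{"claw":30,"linear":[0,0,0],"twist":0},{"claw":30,"linear":[0,0,0],"twist":0},{"claw":30,"linear":[0,0,0],"twist":0},{"claw":30,"linear":[0,0,0],"twist":0}]'
python3 -c "
from h import *
q(2)"
```

```text
clock: 20.43
tool_pos: [0.5074, -0.0735, 0.0564]
orientation: [-79.5, 89.9, -93.1]
force: [0.2, -7.2, 4.1]
opening: 0.0406
t 20.48 j6 -117.35 j1 13.77 yaw -103.58 F [-0.5 -6.6  4.4] M [-2.349  0.101  0.034] Mz [0.047 0.022] open 0.0402 pos [ 0.5074 -0.0735  0.0564]
```

```bash
python3 -m pendant '[{"claw":30,"linear":[0,0,0],"twist":0.04},{"claw":30,"linear":[0,0,0],"twist":0.04},{"claw":30,"linear":[0,0,0],"twist":0},{"claw":30,"linear":[0,0,0],"twist":0},{"claw":30,"linear":[0,0,0],"twist":0},{"claw":30,"linear":[0,0,0],"twist":0},{"claw":30,"linear":[0,0,0],"twist":0},{"claw":30,"linear":[0,0,0],"twist":0},{"claw":30,"linear":[0,0,0],"twist":0},{"claw":30,"linear":[0,0,0],"twist":0}]'
python3 -c "
from h import *
q(2)"
```

```text
clock: 21.32
tool_pos: [0.5074, -0.0736, 0.0564]
orientation: [-79.0, 89.9, -97.1]
force: [-0.2, -8.4, 5.9]
opening: 0.0404
t 21.37 j6 -121.94 j1 13.77 yaw -108.18 F [-0.4 -7.3  5.5] M [-2.571  0.027 -0.027] Mz [ 0.001 -0.056] open 0.0404 pos [ 0.5074 -0.0736  0.0565]
```

```bash
python3 -m pendant '[{"claw":30,"linear":[0,0,0],"twist":0.03},{"claw":30,"linear":[0,0,0],"twist":0.02},{"claw":30,"linear":[0,0,0],"twist":0},{"claw":30,"linear":[0,0,0],"twist":0},{"claw":30,"linear":[0,0,0],"twist":0},{"claw":30,"linear":[0,0,0],"twist":0},{"claw":30,"linear":[0,0,0],"twist":0},{"claw":30,"linear":[0,0,0],"twist":0},{"claw":30,"linear":[0,0,0],"twist":0},{"claw":30,"linear":[0,0,0],"twist":0}]'
python3 -c "
from h import *
q(3)"
```

```text
clock: 22.2
tool_pos: [0.5074, -0.0736, 0.0564]
orientation: [-75.9, 89.9, -96.9]
force: [-0.3, -7.3, 4.7]
opening: 0.0405
t 22.3 j6 -124.81 j1 13.76 yaw -111.05 F [-0.4 -7.1  4.9] M [-2.679  0.081 -0.094] Mz [-0.1   -0.119 -0.064] open 0.0406 pos [ 0.5074 -0.0736  0.0565]
```

```bash
python3 -m pendant '[{"claw":30,"linear":[0,0,0],"twist":0.02},{"claw":30,"linear":[0,0,0],"twist":0.02},{"claw":30,"linear":[0,0,0],"twist":0},{"claw":30,"linear":[0,0,0],"twist":0},{"claw":30,"linear":[0,0,0],"twist":0},{"claw":30,"linear":[0,0,0],"twist":0},{"claw":30,"linear":[0,0,0],"twist":0},{"claw":30,"linear":[0,0,0],"twist":0},{"claw":30,"linear":[0,0,0],"twist":0},{"claw":30,"linear":[0,0,0],"twist":0}]'
python3 -c "
from h import *
q(3)"
```

```text
clock: 23.13
tool_pos: [0.5074, -0.0737, 0.0565]
orientation: [-72.7, 89.9, -96.0]
force: [-0.8, -7.8, 5.2]
opening: 0.0404
t 23.23 j6 -127.11 j1 13.76 yaw -113.35 F [-0.2 -8.2  5.4] M [-2.791  0.085 -0.194] Mz [-0.181 -0.201 -0.2  ] open 0.0405 pos [ 0.5074 -0.0737  0.0564]
```

```bash
python3 -m pendant '[{"claw":30,"linear":[0,0,0],"twist":0.02},{"claw":30,"linear":[0,0,0],"twist":0.02},{"claw":30,"linear":[0,0,0],"twist":0},{"claw":30,"linear":[0,0,0],"twist":0},{"claw":30,"linear":[0,0,0],"twist":0},{"claw":30,"linear":[0,0,0],"twist":0},{"claw":30,"linear":[0,0,0],"twist":0},{"claw":30,"linear":[0,0,0],"twist":0},{"claw":30,"linear":[0,0,0],"twist":0},{"claw":30,"linear":[0,0,0],"twist":0}]'
python3 -c "
from h import *
q(3)"
```

```text
clock: 24.07
tool_pos: [0.5073, -0.0737, 0.0564]
orientation: [-74.3, 89.9, -99.9]
force: [-0.8, -7.8, 4.9]
opening: 0.0404
t 24.17 j6 -129.39 j1 13.76 yaw -115.63 F [-0.7 -7.7  4.9] M [-2.846  0.077 -0.023] Mz [-0.047 -0.048  0.025] open 0.0407 pos [ 0.5074 -0.0737  0.0564]
```

Torque is back near zero in the fourth hollow. I relieve the side load, let go and lift clear.

```bash
python3 -m pendant '[{"claw":30,"linear":[0,-0.7,0.3],"twist":0},{"claw":30,"linear":[0,0,0],"twist":0},{"claw":60,"linear":[0,0,0],"twist":0},{"claw":60,"linear":[0,0,0],"twist":0},{"claw":60,"linear":[0,0,0],"twist":0},{"claw":60,"linear":[0,0,0],"twist":0},{"claw":60,"linear":[0,0,0],"twist":0},{"claw":60,"linear":[-15,0,0],"twist":0},{"claw":60,"linear":[-25,0,0],"twist":0},{"claw":60,"linear":[-25,0,0],"twist":0}]'
python3 - <<'E'
from h import *
q(1)
o=get_obs(); R=Ro.from_euler('xyz',o['orientation'],degrees=True).as_matrix()
print('jaw yaw',np.degrees(np.arctan2(R[1,1],R[0,1])))
R2=Ro.from_euler('z',99.8,degrees=True).as_matrix()@np.array([[0,1,0],[0,0,1.],[1,0,0]]) # cols: x-> ?
y=np.array([np.cos(np.radians(99.8)),np.sin(np.radians(99.8)),0]);x=np.array([0,0,-1.]);z=np.cross(x,y)
d=np.array([.5225,-.161,.056])-o['tool_pos']; print('after turn, shift',(np.array([x@d,y@d,z@d])*1000).round(1))
E
```

```text
clock: 25.0
tool_pos: [0.5066, -0.0735, 0.1211]
orientation: [-144.2, 89.9, -169.8]
force: [1.8, -0.4, 0.1]
opening: 0.0605
t 25.0 j6 -129.30 j1 13.74 yaw -115.56 F [ 1.8 -0.4  0.1] M [ 0.    -0.119  0.02 ] Mz [0.02] open 0.0605 pos [ 0.5066 -0.0735  0.1211]
jaw yaw 64.43481023080261
after turn, shift [ 65.1 -88.9   0.8]
```

```bash
python3 -m pendant '[{"claw":52,"linear":[0,0,0],"twist":-0.103},{"claw":52,"linear":[0,0,0],"twist":-0.103},{"claw":52,"linear":[0,0,0],"twist":-0.103},{"claw":52,"linear":[0,0,0],"twist":-0.103},{"claw":52,"linear":[0,0,0],"twist":-0.103},{"claw":52,"linear":[0,0,0],"twist":-0.102},{"claw":52,"linear":[0,-30,0.8],"twist":0},{"claw":52,"linear":[0,-30,0],"twist":0},{"claw":52,"linear":[0,-29,0],"twist":0},{"claw":52,"linear":[0,0,0],"twist":0}]'
python3 - <<'E'
from h import *
im,d=snapshot('top');g=im[165:260,260:390,::-1]; im2,_=snapshot('side'); f=im2[130:210,230:330,::-1]
cv2.imwrite('pics/rib.png',np.vstack([cv2.resize(g,(520,380),interpolation=2),cv2.resize(f,(520,416),interpolation=2)])[:, :])
q(1)
o=get_obs(); R=Ro.from_euler('xyz',o['orientation'],degrees=True).as_matrix()
print('jaw yaw',np.degrees(np.arctan2(R[1,1],R[0,1])),'need',(R.T@(np.array([.5225,-.161,.056])-o['tool_pos'])*1000).round(1))
C=cloud('side',_).reshape(-1,3)
t=C[(abs(C[:,0]-.51)<.05)&(C[:,1]>-.2)&(C[:,1]<-.12)&(C[:,2]>.07)&(C[:,2]<.085)]; print(len(t),t.mean(0) if len(t) else '')
E
```

```text
clock: 25.83
tool_pos: [0.5238, -0.1642, 0.1208]
orientation: [-117.7, 90.0, -108.0]
force: [1.1, 0.3, 0.1]
opening: 0.0521
t 25.93 j6 -83.63 j1 3.30 yaw -80.33 F [0.1 0.5 0.6] M [ 0.013  0.018 -0.02 ] Mz [-0.02] open 0.0521 pos [ 0.523  -0.1619  0.1206]
jaw yaw 99.65806347716642 need [64.6  1.  -0.3]
39 [ 0.52126611 -0.15802088  0.07671882]
```

View pics/rib.png

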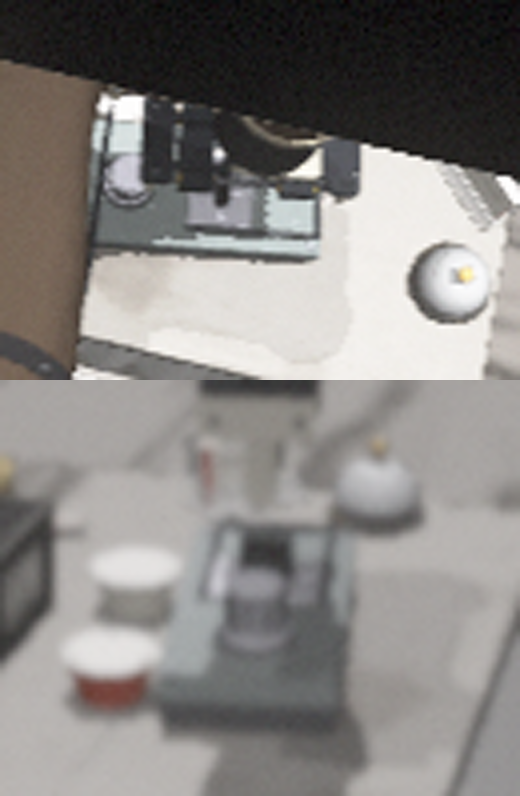

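The jaws are above and on either side of the rib, with the dial clear. I descend and close partly.

```bash
python3 -m pendant '[{"claw":52,"linear":[30,0.8,0],"twist":0},{"claw":52,"linear":[24,0,0],"twist":0},{"claw":52,"linear":[10,0,0],"twist":0},{"claw":52,"linear":[0,0,0],"twist":0},{"claw":22,"linear":[0,0,0],"twist":0},{"claw":22,"linear":[0,0,0],"twist":0},{"claw":22,"linear":[0,0,0],"twist":0},{"claw":22,"linear":[0,0,0],"twist":0},{"claw":22,"linear":[0,0,0],"twist":0},{"claw":22,"linear":[0,0,0],"twist":0}]'
python3 -c "
from h import *
q(2)"
```

```text
clock: 26.77
tool_pos: [0.5234, -0.1603, 0.0577]
orientation: [-5.9, 89.9, 3.9]
force: [-0.5, -0.1, 0.1]
opening: 0.023
t 26.82 j6 -83.70 j1 3.49 yaw -80.22 F [-0.5 -0.1  0. ] M [-0.032 -0.018 -0.002] Mz [-0.001 -0.003] open 0.0228 pos [ 0.5233 -0.1603  0.0575]
```

```bash
python3 -m pendant '[{"claw":5,"linear":[0,0,0],"twist":0},{"claw":5,"linear":[0,0,0],"twist":0},{"claw":5,"linear":[0,0,0],"twist":0},{"claw":5,"linear":[0,0,0],"twist":0},{"claw":5,"linear":[0,0,0],"twist":0},{"claw":5,"linear":[0,0,0],"twist":0},{"claw":5,"linear":[0,0,0],"twist":0},{"claw":5,"linear":[0,0,0],"twist":0},{"claw":5,"linear":[0,0,0],"twist":0},{"claw":5,"linear":[0,0,0],"twist":0}]'
python3 -c "
from h import *
q(2)"
```

```text
clock: 27.65
tool_pos: [0.5234, -0.1617, 0.0573]
orientation: [-89.3, 89.9, -79.5]
force: [2.2, -9.9, -1.8]
opening: 0.0119
t 27.7 j6 -83.71 j1 3.40 yaw -80.31 F [ 1.7 -9.7 -1.6] M [-3.401 -0.547 -0.079] Mz [-0.077 -0.08 ] open 0.0118 pos [ 0.5234 -0.1617  0.0572]
```

```bash
python3 -m pendant '[{"claw":5,"linear":[0,-1,0],"twist":0},{"claw":5,"linear":[0,-1,0],"twist":0},{"claw":5,"linear":[0,-1,0],"twist":0},{"claw":5,"linear":[0,0,0],"twist":0},{"claw":5,"linear":[0,0,0],"twist":0},{"claw":5,"linear":[0,0,0],"twist":0},{"claw":5,"linear":[0,0,0],"twist":0},{"claw":5,"linear":[0,0,0],"twist":0},{"claw":5,"linear":[0,0,0],"twist":0},{"claw":5,"linear":[0,0,0],"twist":0}]'
python3 -c "
from h import *
q(2)"
```

```text
clock: 28.53
tool_pos: [0.5236, -0.1632, 0.0572]
orientation: [-61.2, 90.0, -51.4]
force: [-0.6, 0.1, 5.7]
opening: 0.0116
t 28.58 j6 -83.37 j1 3.16 yaw -80.21 F [-0.9 -0.   5.8] M [ 0.109  0.559 -0.042] Mz [-0.031 -0.054] open 0.0113 pos [ 0.5237 -0.1632  0.0572]
```

```bash
python3 -m pendant '[{"claw":5,"linear":[0,-1,0],"twist":0},{"claw":5,"linear":[0,-0.5,0],"twist":0},{"claw":5,"linear":[0,0,0],"twist":0},{"claw":5,"linear":[0,0,0],"twist":0},{"claw":5,"linear":[0,0,0],"twist":0},{"claw":5,"linear":[0,0,0],"twist":0},{"claw":5,"linear":[0,0,0],"twist":0},{"claw":5,"linear":[0,0,0],"twist":0},{"claw":5,"linear":[0,0,0],"twist":0},{"claw":5,"linear":[0,0,0],"twist":0}]'
python3 -c "
from h import *
q(2)"
```

```text
clock: 29.42
tool_pos: [0.5239, -0.1646, 0.0572]
orientation: [5.0, 90.0, 14.8]
force: [-2.2, 0.1, 5.8]
opening: 0.0117
t 29.47 j6 -83.20 j1 3.00 yaw -80.21 F [-2.1  0.5  5.7] M [ 0.244  0.598 -0.049] Mz [-0.033 -0.065] open 0.0121 pos [ 0.5239 -0.1646  0.0572]
```

```bash
python3 -m pendant '[{"claw":5,"linear":[0,-1,0],"twist":0},{"claw":5,"linear":[0,-1,0],"twist":0},{"claw":5,"linear":[0,0,0],"twist":0},{"claw":5,"linear":[0,0,0],"twist":0},{"claw":5,"linear":[0,0,0],"twist":0},{"claw":5,"linear":[0,0,0],"twist":0},{"claw":5,"linear":[0,0,0],"twist":0},{"claw":5,"linear":[0,0,0],"twist":0},{"claw":5,"linear":[0,0,0],"twist":0},{"claw":5,"linear":[0,0,0],"twist":0}]'
python3 -c "
from h import *
q(2)"
```

```text
clock: 30.3
tool_pos: [0.5242, -0.1666, 0.0572]
orientation: [-103.8, 90.0, -94.0]
force: [-1.3, -0.0, 5.3]
opening: 0.0113
t 30.35 j6 -82.98 j1 2.77 yaw -80.21 F [-1.5  0.4  5. ] M [ 0.219  0.564 -0.035] Mz [-0.019 -0.051] open 0.0117 pos [ 0.5242 -0.1666  0.0572]
```

```bash
python3 -m pendant '[{"claw":5,"linear":[0,-1,0],"twist":0},{"claw":5,"linear":[0,-1,0],"twist":0},{"claw":5,"linear":[0,0,0],"twist":0},{"claw":5,"linear":[0,0,0],"twist":0},{"claw":5,"linear":[0,0,0],"twist":0},{"claw":5,"linear":[0,0,0],"twist":0},{"claw":5,"linear":[0,0,0],"twist":0},{"claw":5,"linear":[0,0,0],"twist":0},{"claw":5,"linear":[0,0,0],"twist":0},{"claw":5,"linear":[0,0,0],"twist":0}]'
python3 -c "
from h import *
q(2)"
```

```text
clock: 31.18
tool_pos: [0.5246, -0.1686, 0.0572]
orientation: [-7.6, 90.0, 2.2]
force: [-0.5, 0.6, 5.4]
opening: 0.0118
t 31.23 j6 -82.76 j1 2.55 yaw -80.21 F [-0.9  0.1  5.1] M [ 0.156  0.587 -0.031] Mz [-0.055 -0.006] open 0.0115 pos [ 0.5246 -0.1686  0.0572]
```

It is past the 1–3 mm lock zone with no resistance, so it is unlocked. I slide on.

```bash
python3 -m pendant '[{"claw":5,"linear":[0,-3,0],"twist":0},{"claw":5,"linear":[0,-5,0],"twist":0},{"claw":5,"linear":[0,-5,0],"twist":0},{"claw":5,"linear":[0,-5,0],"twist":0},{"claw":5,"linear":[0,-5,0],"twist":0},{"claw":5,"linear":[0,-5,0],"twist":0},{"claw":5,"linear":[0,-5,0],"twist":0},{"claw":5,"linear":[0,-5,0],"twist":0},{"claw":5,"linear":[0,-3,0],"twist":0},{"claw":5,"linear":[0,-1,0],"twist":0}]'
python3 -c "
from h import *
q(2)"
```

```text
clock: 32.07
tool_pos: [0.5317, -0.2103, 0.0572]
orientation: [163.4, 90.0, 173.2]
force: [-3.1, 1.6, 6.4]
opening: 0.0121
t 32.12 j6 -78.24 j1 -1.98 yaw -80.23 F [-2.4  0.1  6. ] M [ 0.114  0.688 -0.107] Mz [-0.125 -0.09 ] open 0.0119 pos [ 0.5317 -0.2104  0.0572]
```

```bash
python3 -m pendant '[{"claw":5,"linear":[0,-2,0],"twist":0},{"claw":5,"linear":[0,-2,0],"twist":0},{"claw":5,"linear":[0,-1,0],"twist":0},{"claw":5,"linear":[0,0,0],"twist":0},{"claw":5,"linear":[0,0,0],"twist":0},{"claw":5,"linear":[0,0,0],"twist":0},{"claw":5,"linear":[0,0,0],"twist":0},{"claw":5,"linear":[0,0,0],"twist":0},{"claw":5,"linear":[0,0,0],"twist":0},{"claw":5,"linear":[0,0,0],"twist":0}]'
python3 -c "
from h import *
q(2)"
```

```text
clock: 32.95
tool_pos: [0.5324, -0.2151, 0.0572]
orientation: [-143.2, 90.0, -133.4]
force: [-2.9, -0.6, 5.0]
opening: 0.012
t 33.0 j6 -77.74 j1 -2.48 yaw -80.22 F [-2.2 -0.6  5.1] M [-0.103  0.685 -0.07 ] Mz [-0.057 -0.084] open 0.0118 pos [ 0.5325 -0.2151  0.0572]
```

```bash
python3 -m pendant '[{"claw":5,"linear":[0,-1,0],"twist":0},{"claw":5,"linear":[0,-0.7,0],"twist":0},{"claw":5,"linear":[0,0,0],"twist":0},{"claw":5,"linear":[0,0,0],"twist":0},{"claw":5,"linear":[0,0,0],"twist":0},{"claw":5,"linear":[0,0,0],"twist":0},{"claw":5,"linear":[0,0,0],"twist":0},{"claw":5,"linear":[0,0,0],"twist":0},{"claw":5,"linear":[0,0,0],"twist":0},{"claw":5,"linear":[0,0,0],"twist":0}]'
python3 -c "
from h import *
q(2)"
```

```text
clock: 33.83
tool_pos: [0.5326, -0.2161, 0.0572]
orientation: [108.7, 90.0, 118.5]
force: [-2.5, 3.6, 6.9]
opening: 0.012
t 33.88 j6 -77.57 j1 -2.62 yaw -80.18 F [-2.2  3.5  6.8] M [ 1.425  0.873 -0.075] Mz [-0.078 -0.072] open 0.0116 pos [ 0.5326 -0.2161  0.0572]
```

```bash
python3 -m pendant '[{"claw":5,"linear":[0,-0.8,0],"twist":0},{"claw":5,"linear":[0,0,0],"twist":0},{"claw":5,"linear":[0,0,0],"twist":0},{"claw":5,"linear":[0,0,0],"twist":0},{"claw":5,"linear":[0,0,0],"twist":0},{"claw":5,"linear":[0,0,0],"twist":0},{"claw":5,"linear":[0,0,0],"twist":0},{"claw":5,"linear":[0,0,0],"twist":0},{"claw":5,"linear":[0,0,0],"twist":0},{"claw":5,"linear":[0,0,0],"twist":0}]'
python3 -c "
from h import *
q(2)"
```

```text
clock: 34.72
tool_pos: [0.5326, -0.2162, 0.0572]
orientation: [100.0, 89.9, 109.7]
force: [-3.4, 7.4, 9.4]
opening: 0.0118
t 34.77 j6 -77.48 j1 -2.66 yaw -80.14 F [-3.5  7.4  8.6] M [ 3.088  1.156 -0.064] Mz [-0.061 -0.067] open 0.0118 pos [ 0.5326 -0.2162  0.0572]
```

```bash
python3 -m pendant '[{"claw":32,"linear":[0,0,0],"twist":0},{"claw":32,"linear":[0,0,0],"twist":0},{"claw":32,"linear":[0,0,0],"twist":0},{"claw":32,"linear":[0,0,0],"twist":0},{"claw":32,"linear":[0,0,0],"twist":0},{"claw":32,"linear":[-15,0.7,0],"twist":0},{"claw":32,"linear":[-35,0,0],"twist":0},{"claw":32,"linear":[-35,0,0],"twist":0},{"claw":32,"linear":[-35,0,0],"twist":0},{"claw":32,"linear":[-35,0,0],"twist":0}]'
python3 - <<'E'
from h import *
q(1)
im,d=snapshot('top');g=im[165:260,260:400,::-1]; im2,d2=snapshot('side'); f=im2[110:210,215:340,::-1]
cv2.imwrite('pics/end.png',np.vstack([cv2.resize(g,(440,299),interpolation=2),cv2.resize(f,(440,300),interpolation=2)]))
C=cloud('side',d2).reshape(-1,3)
for nm,y0,y1 in(('dial',-.11,-.03),('rib',-.26,-.12)):
    t=C[(abs(C[:,0]-.52)<.06)&(C[:,1]>y0)&(C[:,1]<y1)&(C[:,2]>.068)&(C[:,2]<.095)]; print(nm,len(t),t.mean(0).round(4) if len(t) else '')
E
```

```text
clock: 35.6
tool_pos: [0.5325, -0.2168, 0.2136]
orientation: [171.8, 90.0, -178.5]
force: [1.6, -0.3, 0.1]
opening: 0.0317
t 35.6 j6 -77.55 j1 -2.67 yaw -80.22 F [ 1.6 -0.3  0.1] M [ 0.007 -0.228 -0.022] Mz [-0.022] open 0.0317 pos [ 0.5325 -0.2168  0.2136]
dial 101 [ 0.5054 -0.0633  0.0814]
rib 37 [ 0.53   -0.2104  0.0759]
```

View pics/end.png

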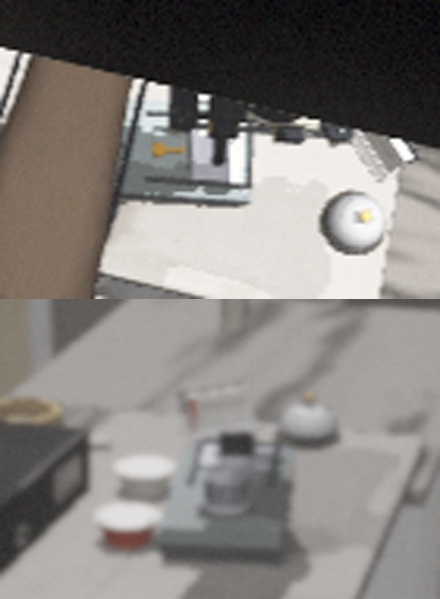

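The cover is open with the key visible, the gripper is clear, and the other things look undisturbed.

```bash
python3 -c "
from plant import *
print(close_job())"
```

```text
the job is handed in; nothing more can be done
None
```

The key safe is open and the job was handed in at about 36 s of the 64 s allowed.

- **Dial:** I turned it anticlockwise to its stop. The torque there rose steadily to about 0.35 Nm, under the 0.5 Nm limit. I then turned it clockwise, counting four torque jumps, and let go with the torque near zero in the fourth hollow.
- **Cover:** I slid it by its rib. It passed the 1–3 mm lock zone without resistance and met its end stop with about 7 N. The gripper travelled about 55 mm.

**Last checks:** the final picture shows the cover open with the key visible. The gripper was lifted clear with no contact force, and the cups, bell and card holder appeared to be in place. I did not look at the pad, shaker, can and pen again, but the arm never went near them. The side camera put the rib's travel at about 53 mm against 55 mm by the arm, which is within the camera's error.

**Disagreements:**
- The camera placed the dial about 3 mm off in y from where the gripper found it. I corrected this by feel, after up to about 21 N of side force when the gripper first closed on the dial.
- The clicks came at slightly different tool angles in the two directions, probably from small play or slip in the grip. I therefore counted the torque jumps and did not rely on angles.

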